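# Make room in the wall basket and slide the conditioner bottle in

## Robot

A 7-joint arm with a two-finger parallel gripper is mounted at the origin on the work surface. World frame = base frame: x ahead of the robot, y to its left, z up, the work surface at z = 0. Lengths are in m, angles in rad, forces in N, time in s.
With the tool pointing down it reaches from about 0.375 to 0.925 m from the base axis. Payload 3.1 kg.
Tool frame: the origin (TCP) lies between the finger pads; the fingertips stand 19 mm ahead of it and the grasp point (between the pads) is the TCP; z points along the fingers, y is the direction in which the jaws open and shut (so a half turn about z gives the same grasp; the last joint's range is limited). The gripper opens to 85 mm and grips with 20 to 120 N. Pads are 22 mm wide; open, the fingers measure 114 mm over their backs; the gripper's body (76 mm by 85 mm) begins 54 mm behind the grasp point. The pads swing forward as they close: fully open they stand 13 mm farther back than shut.
Start: joints at [1.007, 0.383, 0.044, 1.598, -0.018, 1.161, -0.05], TCP at [0.292, -0.581, 0.25] pointing down, gripper open.
Joint ranges: [-2.61, 2.61], [-0.41, 2.15], [-1.48, 1.57], [0, 2.5], [-1.57, 4.71], [0.05, 1.97], [-2.85, 2.85]. Speed limits (rad/s): [2.79, 2.79, 3.14, 3.14, 3.14, 3.14, 3.14].

## Interface

Orientations are given as a unit quaternion [x, y, z, w].
In Python, from bench import move_ptp, movel, move_j, move_gripper, pause, inverse_kinematics, read_camera, camera_params, MotionError, sign_off, look_for, tip_of, read_time_s, read_qpos, read_joint_vel, read_effort, read_eef_pos, read_tcp_rot, read_ft_force, read_ft_torque, read_finger_gap gives the robot as it stands. Calls block until the motion is done:
- move_ptp(position, orientation): joint-space move of the TCP to a pose.
- movel(position, orientation=None, speed=0.15): straight line of the TCP; orientation=None keeps the orientation; speed is the mean speed in m/s.
- move_j(angles): joint-space move.
- move_gripper(opening, effort=None): finger opening in m; effort is the grip in N (None keeps the last); returns when the fingers have stopped.
- pause(seconds).
- inverse_kinematics(position, orientation): joint angles nearest the present ones, or None.
- read_camera(name): name is "side" or "top" or "wrist"; returns the picture (480x640x3 uint8, red, green, blue); there is no depth.
- camera_params(name): a dict with "K" (3x3 intrinsics, pixels), "dist_coeffs" ([k1, k2, p1, p2, k3] as OpenCV has them; the pictures are not rectified), "camera_from_world" (4x4, takes a point from world to camera coordinates). Camera axes: x right, y down, z forward; pixel columns grow to the right and rows downward; lengths in m; the calibration is good to about 2 mm. A picture is of the moment at which its call begins: read the wrist's pose just before it. camera_params takes no time and is no camera call; for the wrist camera it gives the pose at the moment of the call.
A pose or a line that the arm cannot do raises MotionError and nothing moves.
- sign_off(): hands the job in, once; it reports no verdict.
Trained networks look in the newest picture that a camera, given by its name, has taken for a name from the list of things; names that differ only in an ending like _2 or _b are one class to them, and where a whole thing is asked for, a point or a joint stands for the part that bears it (a point fixed in the world has none). Each returns a list of dicts, best first, with "confidence" (0 to 1); they miss things now and then, are a little off and sometimes report something else, mostly with a low value. They report only what shows in the picture. A call takes as long as a camera call.
- look_for(camera, name): "at" ([column, row] in pixels, amid what is visible of it).
- tip_of(camera, name): "at" ([column, row] in pixels: a listed point, or the origin of a listed thing).
Readings, each from a call of its own:
- read_time_s(): time.
- read_qpos(): joint angles.
- read_joint_vel(): joint speeds.
- read_effort(): joint torques, N m.
- read_eef_pos(): TCP position.
- read_tcp_rot(): TCP orientation.
- read_ft_force(): force on the tool from outside, world axes, zero at the start.
- read_ft_torque(): the same for the moment, N m.
- read_finger_gap(): finger opening in m.
Only numpy, scipy, OpenCV 4.12 (cv2) and the standard library are available. Lean on these libraries where they do the work, as an engineer would, in place of code of your own. Each camera call takes 0.05 s, during which the arm holds its last target.

## Task

Put the flat conditioner bottle from the counter into the gap in the middle of the row in the grey wall basket: nudge its neighbours gently apart along the basket towards both ends until there is room, then slide the bottle straight down between them until it stands upright on the basket floor, two things still standing on each side of it. Never press the things or the bottle hard against the basket, don't knock over or lift out anything in the row, and leave the things on the counter where they are.

Things in the scene. Friction and masses are not known exactly. Their poses are not given: they have to be found in the camera images.
- upstand: Low glossy-tiled upstand fixed on the counter, 30 thick (x), 400 long (y), 100 high; origin at the centre of its underside, z up; its front face looks along its own -x, towards the robot. On that face hangs, by suction cups, an open-topped grey plastic basket that does not yield. Things of the row stand in the basket along the upstand's y.
- nominal_middle (a point): Fixed to the upstand (same axes), at its x = -56 mm, y = 0, z = 30 mm: at basket floor height, midway between the basket's front and back walls (60 apart inside). Basket inside is 250 long (y). Where it hangs is NOT measured: its true middle is up to 14 mm to either side (y) of this point, so its end walls must be seen or felt.
- wall_top (a point): Fixed to the upstand (same axes), 50 mm above nominal_middle (z = 80 mm): height of the tops of the basket's vertical end walls (5 thick) and back wall; the front wall ends 16 mm lower. Two things stand on each side of a middle gap of about 36 mm, 0.5 to 3 mm between the two, 1 to 31 mm from a pair to its end wall. With both pairs home the gap is 74 mm.
- conditioner: Closed conditioner bottle, coral plastic, flat-sided: 40 thick (its x), 70 wide (its y), body 92 high, then a shoulder and a white cap 28 x 38, 115 high in all; the foot is rounded (8 mm radius) along its two 40 mm end edges. About 0.3 kg. Stands upright on the counter at the robot's right. Origin at the centre of its underside, z up. To go into the row its 70 mm width lies along the row (either way round).
- jar: White ceramic jar, square, 44 x 44, 74 high, with a cork-lined wooden cap. Origin at the centre of its underside, z up. One of four 44 mm wide things in the basket's row; which stands where varies. Slides along the basket floor at 1 to 2 N (a pair 2 to 4 N, climbing steeply at the end wall), stays where left; tips if pushed higher than 28 mm above the floor (15 is good).
- tin: Square steel tin, 44 x 44, 73 high. Origin at the centre of its underside, z up. One of four 44 mm wide things in the basket's row; which stands where varies. Slides along the basket floor at 1 to 2 N (a pair 2 to 4 N, climbing steeply at the end wall), stays where left; tips if pushed higher than 28 mm above the floor (15 is good).
- flask: Small square coral flask, 44 x 44, body 50 high, round white cap 26 across to 73. Origin at the centre of its underside, z up. One of four 44 mm wide things in the basket's row; which stands where varies. Slides along the basket floor at 1 to 2 N (a pair 2 to 4 N, climbing steeply at the end wall), stays where left; tips if pushed higher than 28 mm above the floor (15 is good).
- carton: Square white plastic box with a clear lid, 44 x 44, 68 high. Origin at the centre of its underside, z up. One of four 44 mm wide things in the basket's row; which stands where varies. Slides along the basket floor at 1 to 2 N (a pair 2 to 4 N, climbing steeply at the end wall), stays where left; tips if pushed higher than 28 mm above the floor (15 is good).
- basket_lid: Bystander: the basket's grey lid with its steel spring clip, 66 x 200, 16 high, lying on the counter. Origin at the centre of its underside.
- scrubber: Bystander: ridged silicone face scrubber, round, 70 across, 30 high, lying on the counter. Origin at the centre of its underside.
- scraper: Bystander: U-shaped steel tongue scraper, about 150 x 75, 8 high, lying on the counter. Origin on its underside near the middle of the U.
- pump: Bystander: round coral pump bottle, 64 across, 179 high. Origin at the centre of its underside.
- soap_dish: Bystander: white dish with a bar of soap, 85 x 120, 27 high. Origin at the centre of its underside.
- cup: Bystander: ceramic cup, 72 across, 95 high. Origin at the centre of its underside.

How it is judged:
By the outcome, as a careful person would: the job done as asked, in the order asked, and still so for the second after the job is handed in, with the robot touching nothing.
It also fails if it takes over 72 s, if anything falls off the work surface, if the arm or the gripper's body presses on something with over 40 N, if the wrist force passes 120 N, or if a joint passes its speed limit or range.

## Working session

There is one attempt and no reset: what is moved stays moved. The work goes in short steps, each a Python script; the robot and the scene stay as the last script left them, time stands still between calls to the robot, and variables do not carry over. Pictures are saved under pics/ and viewed, and the job is handed in when it is done.

```bash
ls; mkdir -p pics
python3 - <<'E'
from bench import *
import cv2
print(read_time_s(), read_eef_pos(), read_tcp_rot(), read_finger_gap())
for c in ["side","top","wrist"]:
    im=read_camera(c); cv2.imwrite(f"pics/{c}0.png",im[:,:,::-1])
    p=camera_params(c); print(c,p["K"],p["dist_coeffs"],p["camera_from_world"])
    for n in ["upstand","nominal_middle","wall_top","conditioner","jar","tin","flask","carton"]:
        print(n,[(r["at"],round(r["confidence"],2)) for r in tip_of(c,n)[:2]],[(r["at"],round(r["confidence"],2)) for r in look_for(c,n)[:2]])
print(read_time_s())
E
```

```text
pics
0.0 [ 0.29153181 -0.57996196  0.24888453] [ 9.72991838e-01  2.30835817e-01 -3.60417632e-04 -1.25631532e-03] 0.08494350640813589
side [[432.98873099   0.         323.12853576]
 [  0.         432.98873099 242.34993166]
 [  0.           0.           1.        ]] [0.02221071 0.         0.         0.         0.        ] [[-0.85586652 -0.51719551  0.00114257  0.4207755 ]
 [-0.36865664  0.60850871 -0.70271576  0.25591211]
 [ 0.36274617 -0.60185211 -0.71146979  0.93702963]
 [ 0.          0.          0.          1.        ]]
upstand [([244.2, 276.3], 0.63), ([258.9, 261.6], 0.51)] [([232.9, 272.1], 0.84)]
nominal_middle [([258.5, 276.8], 0.96)] [([233.6, 272.7], 0.74)]
wall_top [] [([234.4, 273.2], 0.76)]
conditioner [([370.8, 221.4], 0.69), ([258.5, 264.0], 0.24)] [([374.3, 204.9], 0.87), ([212.7, 405.0], 0.75)]
jar [([268.3, 271.8], 0.79), ([256.9, 278.0], 0.56)] [([269.7, 258.5], 0.78)]
tin [([283.6, 255.9], 0.88)] [([286.6, 238.3], 0.83), ([236.0, 274.3], 0.53)]
flask [([251.5, 288.4], 0.75), ([327.7, 178.9], 0.16)] [([253.0, 276.4], 0.8)]
carton [([237.3, 299.4], 0.69)] [([232.1, 28
[... 903 characters left out ...]
7], 0.7)]
carton [([232.4, 207.8], 0.9)] [([229.8, 206.7], 0.79)]
wrist [[384.7631325    0.         317.29823777]
 [  0.         384.7631325  246.92352892]
 [  0.           0.           1.        ]] [-0.084724  0.        0.        0.        0.      ] [[ 4.47561373e-01 -8.94253216e-01 -5.35645526e-05 -6.50099255e-01]
 [-8.47215339e-01 -4.24038735e-01  3.20027062e-01 -4.09528762e-02]
 [-2.86207943e-01 -1.43186371e-01 -9.47408400e-01  3.81576883e-01]
 [ 0.00000000e+00  0.00000000e+00  0.00000000e+00  1.00000000e+00]]
upstand [([204.2, 89.7], 0.21)] []
nominal_middle [] []
wall_top [] []
conditioner [] []
jar [] []
tin [([204.4, 92.8], 0.58)] [([196.3, 89.7], 0.51)]
flask [] []
carton [] []
2.55
```

View pics/side0.png

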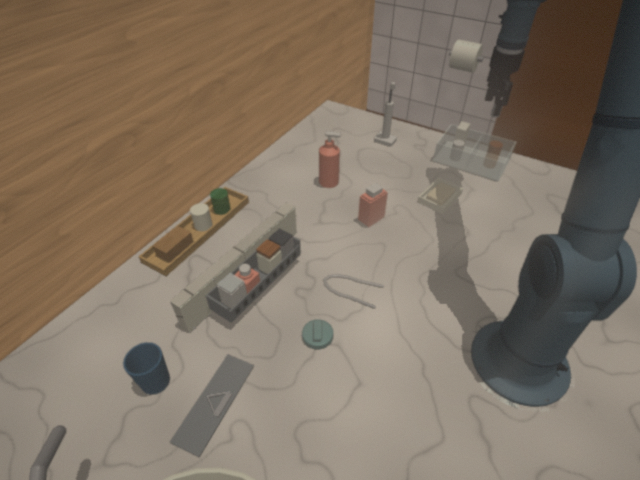

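View pics/top0.png

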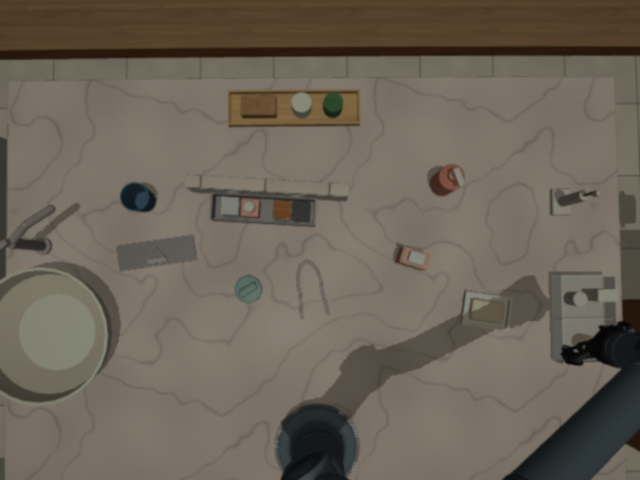

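View pics/wrist0.png

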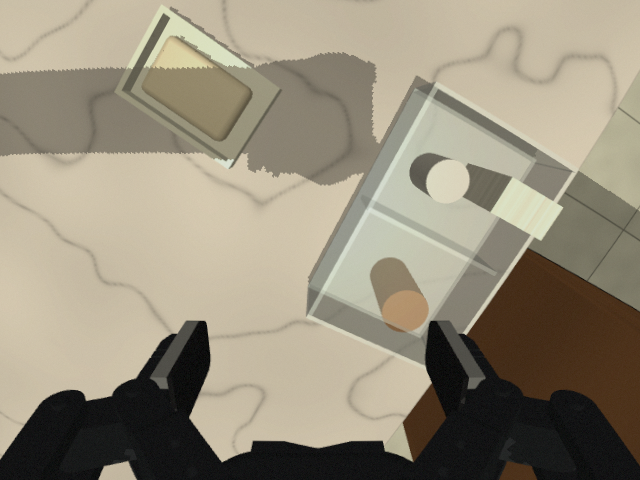

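Run:
```python
import cv2
a=cv2.imread("pics/top0.png"); cv2.imwrite("pics/topc.png",cv2.resize(a[150:300,180:450],None,fx=2.9,fy=2.9,interpolation=cv2.INTER_CUBIC))
a=cv2.imread("pics/side0.png"); cv2.imwrite("pics/sidec.png",cv2.resize(a[150:350,150:410],None,fx=3,fy=3,interpolation=cv2.INTER_CUBIC))
```

```text
(no output)
```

View pics/topc.png

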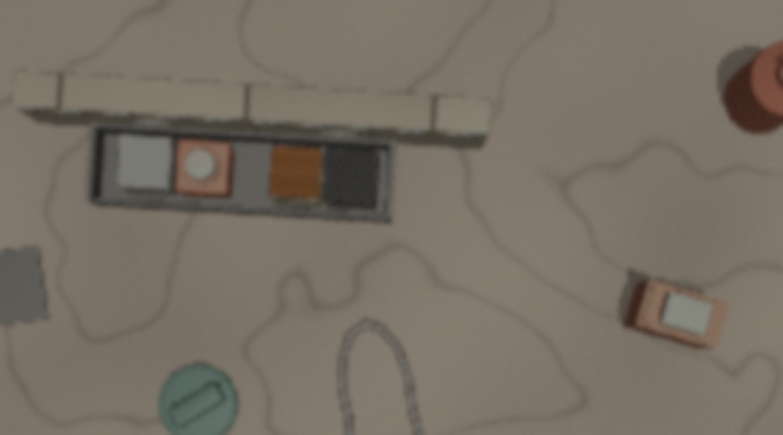

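View pics/sidec.png

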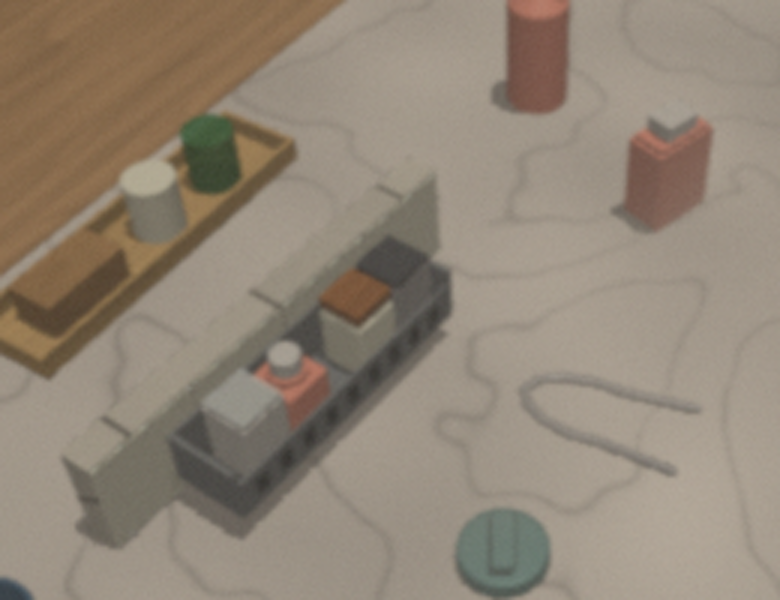

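Row seen from +y (left) is carton, flask, gap, jar, tin. The conditioner is at about (412,258) in the top image. Next I'll get rough poses from the top camera and look closer with the wrist camera.

```bash
cat > h.py <<'E'
from bench import *
import numpy as np, cv2
from scipy.spatial.transform import Rotation as R
def ray(p,uv,z):
    K=np.array(p["K"]);d=np.array(p["dist_coeffs"]);T=np.array(p["camera_from_world"])
    n=cv2.undistortPoints(np.array(uv,float).reshape(-1,1,2),K,d).reshape(-1,2)
    o=-T[:3,:3].T@T[:3,3]
    D=np.c_[n,np.ones(len(n))]@T[:3,:3]
    s=(np.broadcast_to(z,len(n))-o[2])/D[:,2]
    return o+D*s[:,None]
def proj(p,X):
    T=np.array(p["camera_from_world"])
    return cv2.projectPoints(np.array(X,float).reshape(-1,3),cv2.Rodrigues(T[:3,:3])[0],T[:3,3],np.array(p["K"]),np.array(p["dist_coeffs"]))[0].reshape(-1,2)
def q(yawy):
    "tool down, tool y axis along world angle yawy"
    y=np.array([np.cos(yawy),np.sin(yawy),0]);z=np.array([0,0,-1.]);x=np.cross(y,z)
    return R.from_matrix(np.c_[x,y,z]).as_quat()
E
python3 - <<'E'
from h import *
np.set_printoptions(precision=4,suppress=True)
p=camera_params("top")
c=lambda a:np.array(a)/2.9+[180,150]
print("rim",ray(p,c([(97,128),(93,203),(390,220),(390,146)]),[.08,.064,.064,.08]))
print("upst top back L/R",ray(p,c([(20,70),(490,100),(25,108),(487,135)]),.1))
print("cond body top",ray(p,c([(652,280),(725,298),(718,348),(645,328)]),.092))
print("cap",ray(p,c([(668,292),(712,300),(705,333),(662,324)]),.115))
print(ray(p,[(412.4,258.2)],0))
print(R.from_quat(read_tcp_rot()).as_matrix())
for c in ["wrist"]:
  T=camera_params(c)["camera_from_world"];o=-T[:3,:3].T@T[:3,3]
  Rt=R.from_quat(read_tcp_rot()).as_matrix();print("cam in tool",Rt.T@(o-read_eef_pos()),Rt.T@T[:3,:3].T)
E
```

```text
rim [[ 0.6388  0.2444  0.08  ]
 [ 0.5767  0.2507  0.064 ]
 [ 0.5597 -0.0025  0.064 ]
 [ 0.6212 -0.0032  0.08  ]]
upst top back L/R [[ 0.6854  0.3052  0.1   ]
 [ 0.6567 -0.0871  0.1   ]
 [ 0.6534  0.301   0.1   ]
 [ 0.6273 -0.0842  0.1   ]]
cond body top [[ 0.505  -0.2217  0.092 ]
 [ 0.4893 -0.2829  0.092 ]
 [ 0.4475 -0.2762  0.092 ]
 [ 0.4649 -0.2152  0.092 ]]
cap [[ 0.494  -0.2312  0.115 ]
 [ 0.487  -0.2675  0.115 ]
 [ 0.4599 -0.2613  0.115 ]
 [ 0.4677 -0.2258  0.115 ]]
[[ 0.4786 -0.2551  0.    ]]
[[ 0.8934  0.4492  0.    ]
 [ 0.4492 -0.8934  0.    ]
 [ 0.      0.     -1.    ]]
cam in tool [ 0.0822  0.0003 -0.1243] [[-0.0018 -0.9474 -0.32  ]
 [ 1.     -0.0017 -0.0006]
 [ 0.0001 -0.32    0.9474]]
```

Run:
```python
from h import *
np.set_printoptions(precision=4,suppress=True)
th=-0.07
for a in (th,th+np.pi):
    for P in ([0.6,0.122,0.33],[0.6,0.122,0.064],[0.476,-0.248,0.078]):
        print(a,P,inverse_kinematics(P,q(a)))
yd=np.array([-np.sin(th),np.cos(th),0])
P=np.array([0.6,0.122,0.31])+0.034*yd
move_gripper(0.0,20); print("grip",read_time_s(),read_finger_gap())
move_ptp(P,q(th)); print(read_time_s(),read_eef_pos())
p=camera_params("wrist"); im=read_camera("wrist"); cv2.imwrite("pics/w1.png",im[:,:,::-1])
import pickle; pickle.dump(p,open("w1.pkl","wb"))
for n in ["nominal_middle","wall_top","jar","tin","flask","carton"]:
    for f in(tip_of,look_for): print(n,[(r["at"],round(r["confidence"],2)) for r in f("wrist",n)[:2]])
print(read_qpos(),read_ft_force(),read_time_s())
```

```text
-0.07 [0.6, 0.122, 0.33] [ 0.2568  0.3233 -0.6524  1.571   0.2007  1.3153 -0.4914]
-0.07 [0.6, 0.122, 0.064] [ 0.171   0.6048 -0.5551  1.7919  0.4063  0.8608 -0.6442]
-0.07 [0.476, -0.248, 0.078] [ 0.6655  0.4173 -0.3043  1.9822  0.1759  0.7671  0.1886]
3.0715926535897933 [0.6, 0.122, 0.33] [ 0.6283  0.5393 -1.2401  1.5558  0.5139  1.4163  2.4231]
3.0715926535897933 [0.6, 0.122, 0.064] [ 0.6112  0.992  -1.254   1.7729  1.0246  1.1969  2.1108]
3.0715926535897933 [0.476, -0.248, 0.078] [ 0.2472  0.4006  0.1815  2.0028 -0.1038  0.7468 -2.7206]
grip 3.3167 4.596925909045397e-05
6.1417 [0.6029 0.1541 0.3097]
nominal_middle [([320.5, 230.0], 0.55)]
nominal_middle [([370.2, 178.1], 0.95)]
wall_top [([321.4, 246.9], 0.78)]
wall_top [([366.3, 180.2], 0.67)]
jar [([318.7, 265.7], 0.62)]
jar [([319.9, 278.1], 0.66)]
tin []
tin [([299.6, 314.9], 0.53)]
flask []
flask []
carton [([320.2, 147.9], 0.56)]
carton [([321.4, 153.0], 0.79)]
[ 0.2186  0.3648 -0.6828  1.5713  0.2365  1.2897 -0.5678] [-0.7857  0.1044 -0.3274] 6.7917
```

View pics/w1.png

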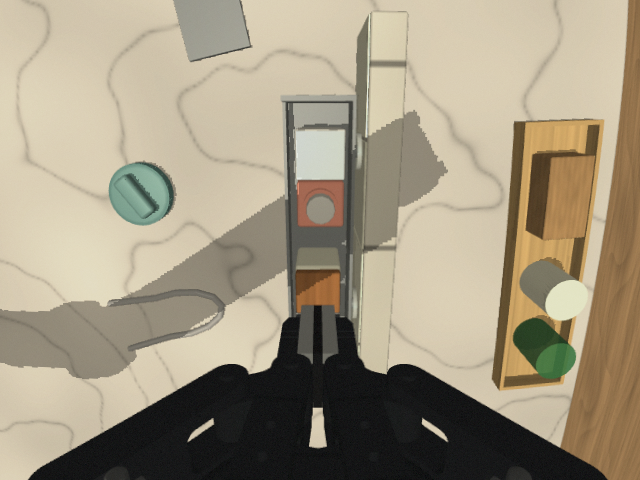

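Run:
```python
import cv2
a=cv2.imread("pics/w1.png"); cv2.imwrite("pics/w1c.png",cv2.resize(a[85:325,270:420],None,fx=2.5*1,fy=2.5,interpolation=cv2.INTER_CUBIC))
```

```text
(no output)
```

View pics/w1c.png

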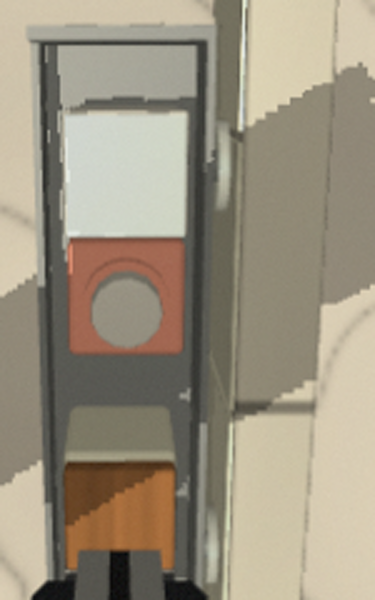

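Run:
```python
from h import *
import pickle
np.set_printoptions(precision=4,suppress=True)
p=pickle.load(open("w1.pkl","rb"))
c=lambda a:np.array(a)/2.5+[270,85]
L={"upfront":([(370,12),(362,370)],.1,0),"upback":([(409,12),(386,372)],.1,0)}
print("upfront",ray(p,[(370,13),(362,370)],.1)); print("upback",ray(p,[(408,12)],.1))
th0=-0.0
for n,pts,z in [("flask near",[(70,353),(183,353)],.08),("carton far",[(66,110),(188,110)],.098),("carton near",[(66,238),(187,238)],.098),
  ("jar top",[(65,461),(174,461)],.104),("jar bot",[(70,406),(168,406)],.03),("wall outer",[(28,27),(215,27)],.08),("wall inner",[(40,42),(208,42)],.08)]:
    print(n,ray(p,c(pts),z).tolist())
```

```text
upfront [[ 0.6558  0.313   0.1   ]
 [ 0.6366 -0.0148  0.1   ]]
upback [[0.6858 0.3121 0.1   ]]
flask near [[0.5829608146151946, 0.13874007782811498, 0.08000000000000002], [0.625976151442942, 0.13554044130659842, 0.08000000000000002]]
carton far [[0.590496514720644, 0.2284104362067329, 0.09799999999999998], [0.6314539687489831, 0.22537329114531554, 0.09799999999999998]]
carton near [[0.5866194157694403, 0.18530927453559015, 0.09799999999999998], [0.6287602595917298, 0.18217869232154243, 0.09799999999999998]]
jar top [[0.5791307351149204, 0.10424608286575937, 0.10399999999999998], [0.6193107618900011, 0.10125672636206157, 0.10399999999999998]]
jar bot [[0.5770936027448247, 0.10071318162345222, 0.030000000000000027], [0.6204492179707234, 0.09748635516040494, 0.030000000000000027]]
wall outer [[0.5788289334478567, 0.2570059551551811, 0.08000000000000002], [0.6435878396844043, 0.2521845158810037, 0.08000000000000002]]
wall inner [[0.582513580793955, 0.25169576060414833, 0.08000000000000002], [0.6409044136051274, 0.24735816518677692, 0.08000000000000002]]
```

Geometry is consistent: the gap is about 35 mm, the left pair is about 22 mm from its end wall, and the right pair about 12 mm. Next I'll lower the closed fingers into the gap.

```bash
cat >> h.py <<'E'
TH=-0.068
YD=np.array([-np.sin(TH),np.cos(TH),0])
def at(y,z):  # point on basket axis
    P=np.array([0.6025,0.12,0])+YD*(y-0.12)/YD[1]; P[2]=z; return P
E
python3 - <<'E'
from h import *
np.set_printoptions(precision=4,suppress=True)
move_ptp(at(.119,.16),q(TH)); pause(.1)
f0=read_ft_force(); print(f0,read_eef_pos(),read_time_s())
for z in (.10,.08,.066):
    movel(at(.119,z),speed=.06); f=read_ft_force()-f0; print(f,read_eef_pos(),read_time_s())
    if np.linalg.norm(f)>4: break
np.save("f0.npy",f0)
im=read_camera("side"); cv2.imwrite("pics/s2.png",cv2.resize(im[150:350,150:410,::-1],None,fx=3,fy=3,interpolation=cv2.INTER_CUBIC))
im=read_camera("wrist"); cv2.imwrite("pics/w2.png",im[:,:,::-1])
E
```

```text
[0.2255 0.1083 0.9894] [0.6047 0.121  0.1632] 7.5583
[-0.607  -0.2848 -1.4135] [0.6029 0.1192 0.1005] 8.7083
[-0.9421  0.3456 -0.6791] [0.6019 0.1188 0.0792] 9.1917
[ 0.1622  0.1591 -0.949 ] [0.6019 0.1188 0.0653] 9.575
```

View pics/s2.png

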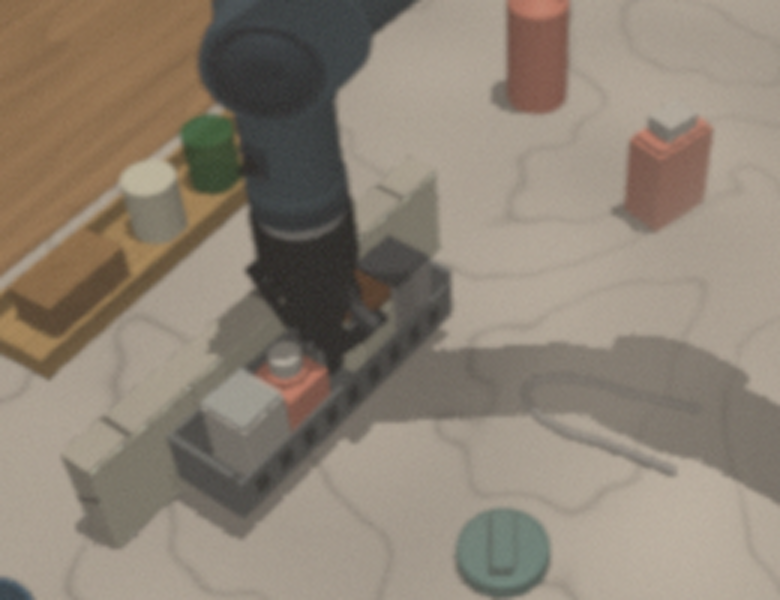

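View pics/w2.png

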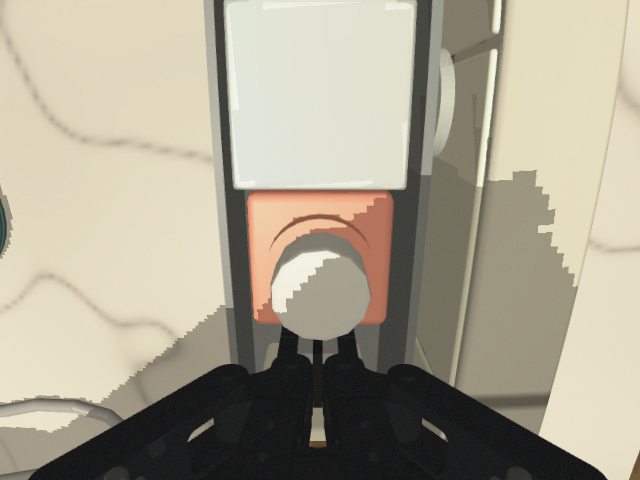

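```bash
cat >> h.py <<'E'
def frc(n=4):
    v=[]
    for _ in range(n):
        v.append(read_ft_force()); pause(.02)
    return np.mean(v,0)
E
python3 - <<'E'
from h import *
np.set_printoptions(precision=3,suppress=True)
f0=frc(); t=read_time_s()
print(f0,t)
for y in [.126,.134,.142,.145,.147,.1485,.150,.1512,.1524,.1536,.1548]:
    movel(at(y,.066),speed=.03); f=frc(3)-f0; print(y,f,read_eef_pos(),round(read_time_s(),2))
    if f@YD<-6 or abs(f[2])>8: break
im=read_camera("side"); cv2.imwrite("pics/s3.png",cv2.resize(im[150:350,150:410,::-1],None,fx=3,fy=3,interpolation=cv2.INTER_CUBIC))
im=read_camera("wrist"); cv2.imwrite("pics/w3.png",im[:,:,::-1])
E
```

```text
[-0.011 -0.302  0.17 ] 9.7417
0.126 [ 0.301  0.238 -0.065] [0.603 0.126 0.066] 10.18
0.134 [ 0.405 -0.579 -0.423] [0.603 0.134 0.066] 10.64
0.142 [-0.008  0.438  0.055] [0.604 0.143 0.066] 11.11
0.145 [ 0.147 -0.915 -0.211] [0.604 0.145 0.066] 11.41
0.147 [-0.166 -1.58   0.731] [0.604 0.147 0.066] 11.71
0.1485 [-0.063 -2.15   0.465] [0.605 0.149 0.066] 12.01
0.15 [ 0.131 -1.989  0.416] [0.605 0.15  0.066] 12.31
0.1512 [-0.317 -2.061  0.692] [0.605 0.151 0.066] 12.61
0.1524 [-0.124 -2.508  1.103] [0.605 0.152 0.066] 12.91
0.1536 [-0.644 -4.534  3.02 ] [0.605 0.152 0.066] 13.21
0.1548 [-1.756 -6.038  3.94 ] [0.605 0.152 0.066] 13.51
```

View pics/w3.png

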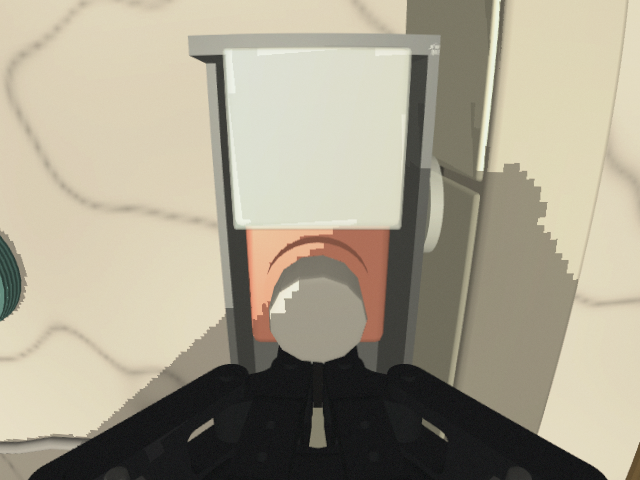

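Carton is now against its end wall with the flask tight behind it, with a steep force rise at finger y=0.152. Now the right-hand pair.

Run:
```python
from h import *
np.set_printoptions(precision=4,suppress=True)
movel(at(.135,.066),speed=.06)
f0=frc()
for y in [.115,.108,.104,.102,.1005,.099,.0978,.0966,.0954,.0942]:
    movel(at(y,.066),speed=.03 if y<.11 else .06); f=frc(3)-f0; print(y,f,read_eef_pos(),round(read_time_s(),2))
    if f@YD>6 or abs(f[2])>8: break
movel(at(.118,.066),speed=.06)
movel(at(.124,.14),speed=.12)
im=read_camera("side"); cv2.imwrite("pics/s4.png",cv2.resize(im[150:350,150:410,::-1],None,fx=3,fy=3,interpolation=cv2.INTER_CUBIC))
print(read_time_s())
```

```text
0.115 [ 0.3615 -0.1133  0.3968] [0.6021 0.1146 0.066 ] 14.69
0.108 [0.4913 3.0416 2.6869] [0.6022 0.1092 0.0667] 15.12
0.104 [0.7722 4.5575 4.9176] [0.602  0.1053 0.0667] 15.46
0.102 [0.6327 4.8043 5.7627] [0.6018 0.1033 0.0667] 15.76
0.1005 [1.2347 5.411  5.1865] [0.6017 0.1019 0.0667] 16.06
0.099 [0.9413 6.315  5.2753] [0.6017 0.1011 0.0667] 16.36
17.6417
```

View pics/s4.png

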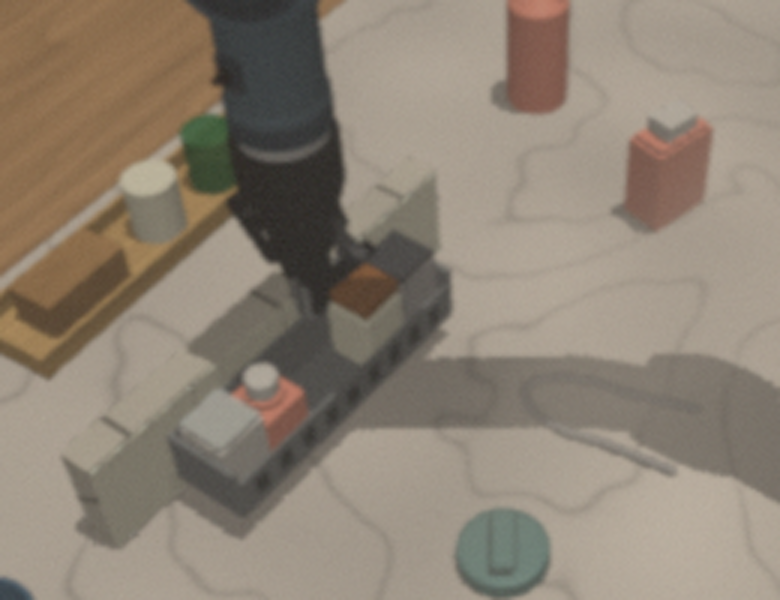

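Run:
```python
from h import *
import pickle
np.set_printoptions(precision=4,suppress=True)
movel(at(.16,.26),speed=.2); pause(.1)
p=camera_params("wrist"); im=read_camera("wrist"); pickle.dump(p,open("w5.pkl","wb"))
cv2.imwrite("pics/w5.png",im[:,:,::-1]); print(read_eef_pos(),read_time_s())
cv2.imwrite("pics/w5c.png",cv2.resize(im[50:350,250:410,::-1],None,fx=2,fy=2,interpolation=cv2.INTER_CUBIC))
```

```text
[0.6042 0.1585 0.2576] 18.5667
```

View pics/w5c.png

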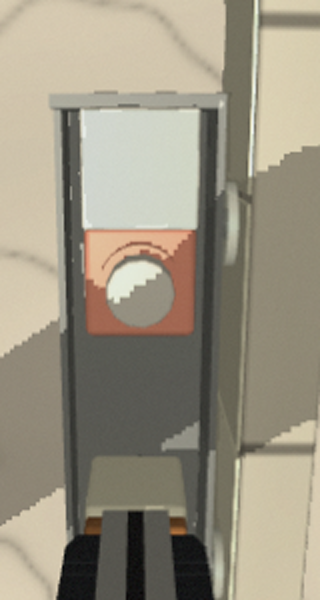

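Run:
```python
from h import *
import pickle
np.set_printoptions(precision=4,suppress=True)
p=pickle.load(open("w5.pkl","rb"))
c=lambda a:np.array(a)/2+[250,50]
for n,pts,z in [("wall inner",[(62,107),(222,107)],.08),("carton near",[(82,228),(198,228)],.098),("flask near",[(87,335),(193,335)],.08),("jar top",[(85,518),(188,518)],.104),("jar bot",[(92,457),(182,457)],.03)]:
    r=ray(p,c(pts),z); print(n,r.mean(0),r[1]-r[0])
print("upfront",ray(p,c([(258,10),(240,450)]),.1))
```

```text
wall inner [0.6124 0.2505 0.08  ] [ 0.0593 -0.0042  0.    ]
carton near [0.6087 0.2079 0.098 ] [ 0.0421 -0.003   0.    ]
flask near [0.6057 0.1632 0.08  ] [ 0.0427 -0.003   0.    ]
jar top [0.5994 0.0935 0.104 ] [ 0.0415 -0.0029  0.    ]
jar bot [0.5991 0.0883 0.03  ] [ 0.0446 -0.0031  0.    ]
upfront [[0.6535 0.2786 0.1   ]
 [0.6423 0.1187 0.1   ]]
```

Run:
```python
from h import *
import pickle
np.set_printoptions(precision=4,suppress=True)
th=-.25; yd=np.array([-np.sin(th),np.cos(th),0])
move_gripper(.075,20)
move_ptp(np.array([.477,-.249,.25])+.05*yd,q(th)); pause(.1)
p=camera_params("wrist"); im=read_camera("wrist"); pickle.dump(p,open("w6.pkl","wb"))
cv2.imwrite("pics/w6.png",im[:,:,::-1]); print(read_eef_pos(),read_qpos(),read_time_s())
print([r["at"] for r in tip_of("wrist","conditioner")])
```

```text
[ 0.4904 -0.1987  0.2502] [ 0.8433  0.2043 -0.5944  1.8635  0.1264  1.1107 -0.0442] 20.8333
[[313.2, 248.3], [247.7, 421.2]]
```

View pics/w6.png

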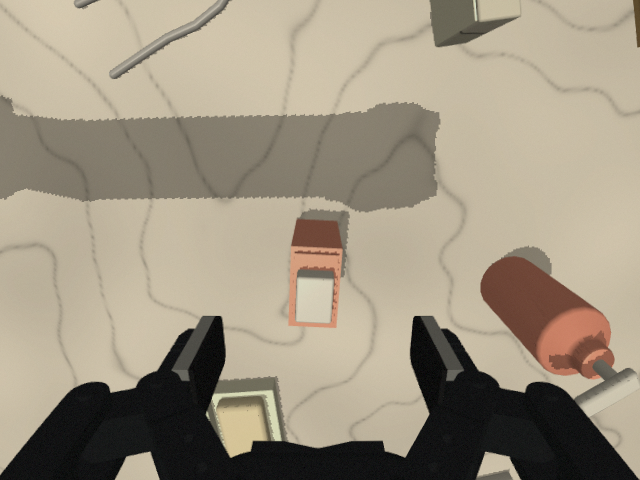

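Run:
```python
import cv2
a=cv2.imread("pics/w6.png"); cv2.imwrite("pics/w6c.png",cv2.resize(a[200:340,260:370],None,fx=4.2,fy=4.2,interpolation=cv2.INTER_CUBIC))
```

```text
(no output)
```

View pics/w6c.png

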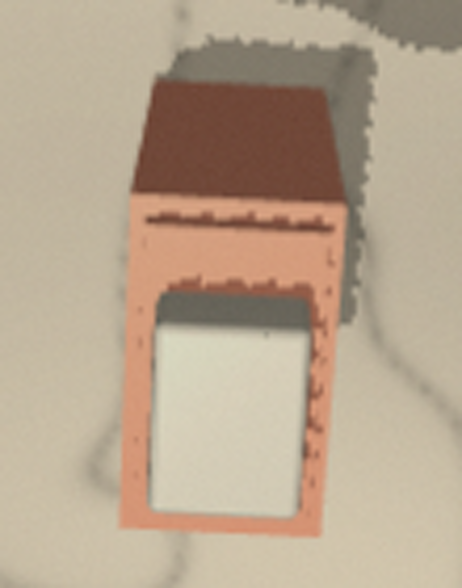

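Run:
```python
from h import *
import pickle
np.set_printoptions(precision=4,suppress=True)
p=pickle.load(open("w6.pkl","rb"))
c=lambda a:np.array(a)/4.2+[260,200]
for n,pts,z in [("body",[(132,192),(346,206),(321,536),(120,527)],.092),("cap",[(158,326),(309,333),(298,517),(149,510)],.115),("foot",[(155,78),(325,88)],.006)]:
    r=ray(p,c(pts),z); print(n,r,r.mean(0))
    e=r[1]-r[0]; print("xdir ang",np.arctan2(e[1],e[0]),np.linalg.norm(e))
    if len(r)==4:
        e=r[2]-r[3];print(np.arctan2(e[1],e[0]),np.linalg.norm(e))
        for i,j in((3,0),(2,1)):
            e=r[j]-r[i];print("y ang",np.arctan2(-e[0],e[1]),np.linalg.norm(e))
```

```text
body [[ 0.468  -0.2055  0.092 ]
 [ 0.5057 -0.2178  0.092 ]
 [ 0.4853 -0.2844  0.092 ]
 [ 0.4469 -0.2726  0.092 ]] [ 0.4765 -0.2451  0.092 ]
xdir ang -0.3170748501739311 0.03961379441701773
-0.2988380163083035 0.04008445447701068
y ang -0.3045353198935231 0.07037902912633338
y ang -0.29774293057395895 0.06965553852575847
cap [[ 0.4693 -0.2233  0.115 ]
 [ 0.4945 -0.2311  0.115 ]
 [ 0.4841 -0.2661  0.115 ]
 [ 0.4582 -0.258   0.115 ]] [ 0.4766 -0.2446  0.115 ]
xdir ang -0.2984099205747666 0.0263748059241278
-0.30118607296022737 0.02717410819081419
y ang -0.31042111677805356 0.03645262269438705
y ang -0.2885166308955328 0.036527220181768065
foot [[ 0.4679 -0.2059  0.006 ]
 [ 0.5061 -0.2181  0.006 ]] [ 0.487 -0.212  0.006]
xdir ang -0.30871134712707976 0.040065577749744834
```

Run:
```python
from h import *
np.set_printoptions(precision=4,suppress=True)
th=-.302
P=np.array([.4765,-.245,.078])
move_ptp(P+[0,0,.1],q(th))
movel(P+[0,0,.05],q(th),speed=.12); print(read_eef_pos())
movel(P,q(th),speed=.08); print(read_eef_pos(),R.from_quat(read_tcp_rot()).as_matrix()[:,1],read_ft_force())
move_gripper(0.03,40); print("gap",read_finger_gap(),read_eef_pos())
f0=frc(); movel(P+[0,0,.02],speed=.06); print(frc()-f0)
movel(P+[0,0,.16],speed=.25)
move_ptp(at(.1265,.24),q(TH)); pause(.15)
print(read_eef_pos(),read_finger_gap(),read_time_s(),R.from_quat(read_tcp_rot()).as_matrix()[:,1:])
import pickle
p=camera_params("wrist"); im=read_camera("wrist"); pickle.dump((p,read_eef_pos()),open("w7.pkl","wb"))
cv2.imwrite("pics/w7.png",im[:,:,::-1])
im=read_camera("side"); cv2.imwrite("pics/s7.png",cv2.resize(im[100:350,130:430,::-1],None,fx=2.4,fy=2.4,interpolation=cv2.INTER_CUBIC))
```

```text
[ 0.4776 -0.2445  0.1289]
[ 0.4767 -0.245   0.0779] [ 0.9548 -0.2973  0.0001] [ 0.8169  0.0609 -0.1763]
gap 0.03947486525840851 [ 0.4768 -0.2452  0.0787]
[ 0.7945  0.1598 -7.4846]
[0.6034 0.1237 0.2397] 0.03943848332975226 26.0 [[ 0.9974 -0.0002]
 [-0.0719 -0.0015]
 [-0.0001 -1.    ]]
```

View pics/w7.png

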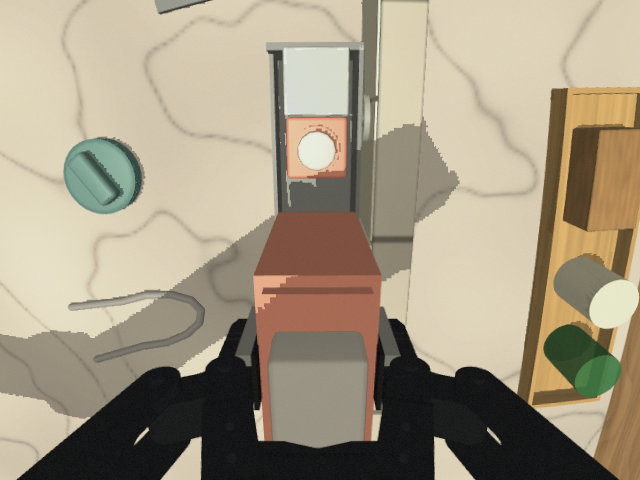

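View pics/s7.png

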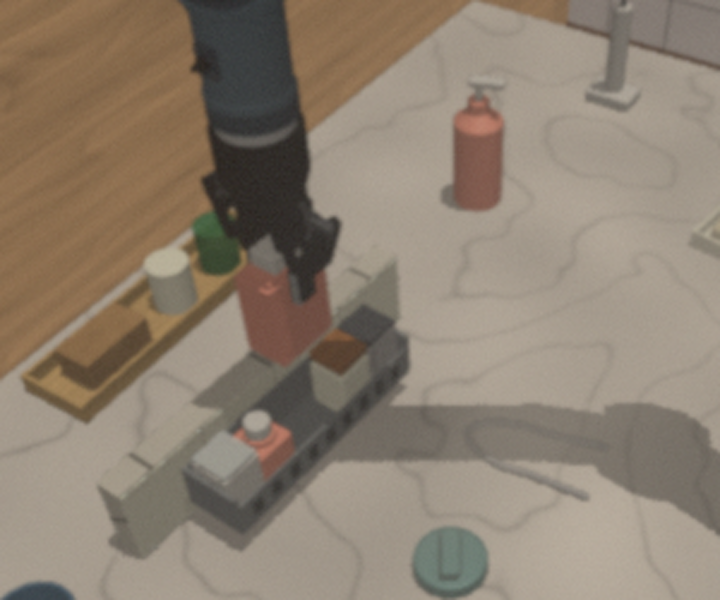

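Run:
```python
from h import *
import pickle
np.set_printoptions(precision=4,suppress=True)
p,e=pickle.load(open("w7.pkl","rb"))
x,y=np.cos(TH),np.sin(TH)
for n,pts,z in [("bot",[(278,212),(355,212)],.163),("top",[(255,276),(380,276)],.253),("carton",[(284,116),(348,116)],.098),("flask near",[(287,177),(346,177)],.08)]:
    r=ray(p,pts,z); m=r.mean(0); print(n,m,"rel along row",(m-e)@YD,"across",(m-e)@[x,y,0])
p6=pickle.load(open("w6.pkl","rb"))
print(read_eef_pos())
```

```text
bot [0.6053 0.1575 0.163 ] rel along row 0.03325222100568718 across -0.00031108783722438984
top [0.6059 0.1586 0.253 ] rel along row 0.0343972261071733 across 0.00023761801746048132
carton [0.6085 0.2069 0.098 ] rel along row 0.0827757094364514 across -0.0004889810681245376
flask near [0.6055 0.1639 0.08  ] rel along row 0.0397081526835268 across -0.0004800374781972146
[0.6032 0.1248 0.24  ]
```

Run:
```python
from h import *
np.set_printoptions(precision=4,suppress=True)
Y=.1272
movel(at(Y,.192),q(TH),speed=.1); pause(.3); e=read_eef_pos(); print(e-at(Y,.192))
f0=frc(6)
for z in (.182,.172,.162,.152,.142):
    movel(at(Y,z),speed=.04); f=frc(3)-f0; print(z,f,"row",f@YD,read_eef_pos(),round(read_time_s(),2))
    if abs(f[2])>6 or np.linalg.norm(f[:2])>6: print("STOP");break
im=read_camera("side"); cv2.imwrite("pics/s8.png",cv2.resize(im[150:350,150:410,::-1],None,fx=3,fy=3,interpolation=cv2.INTER_CUBIC))
im=read_camera("wrist"); cv2.imwrite("pics/w8.png",im[:,:,::-1])
```

```text
[0.0005 0.0002 0.0008]
0.182 [-0.4367 -0.5619  0.3203] row -0.5902636753166366 [0.6028 0.1271 0.1816] 27.58
0.172 [ 0.2334 -0.1894 -0.1248] row -0.17308407262731462 [0.6029 0.1272 0.1718] 28.03
0.162 [ 0.4257 -0.6947  0.5317] row -0.6642066767674784 [0.6029 0.1272 0.1618] 28.48
0.152 [ 0.0997  0.0219 -0.1657] row 0.028625987685601623 [0.6029 0.1272 0.1518] 28.93
0.142 [ 0.2318 -0.1453  0.1941] row -0.12923460424094874 [0.6028 0.1273 0.1418] 29.38
```

View pics/s8.png

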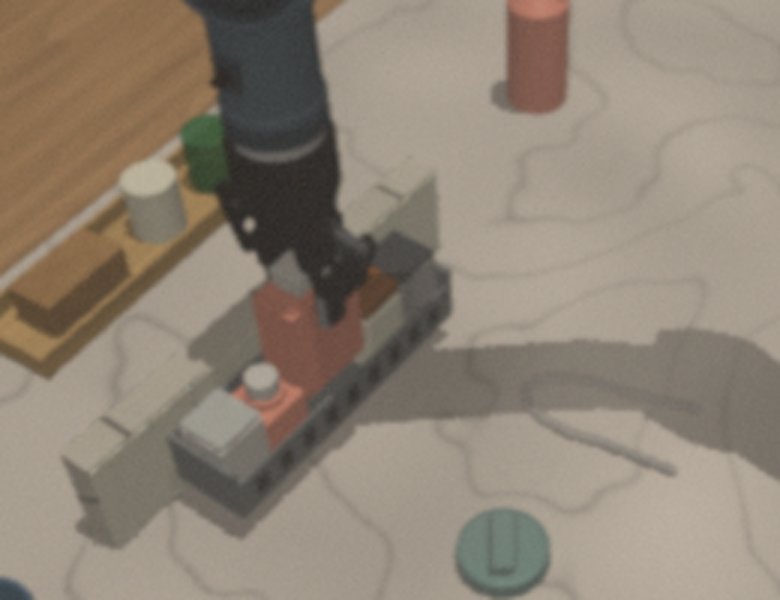

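View pics/w8.png

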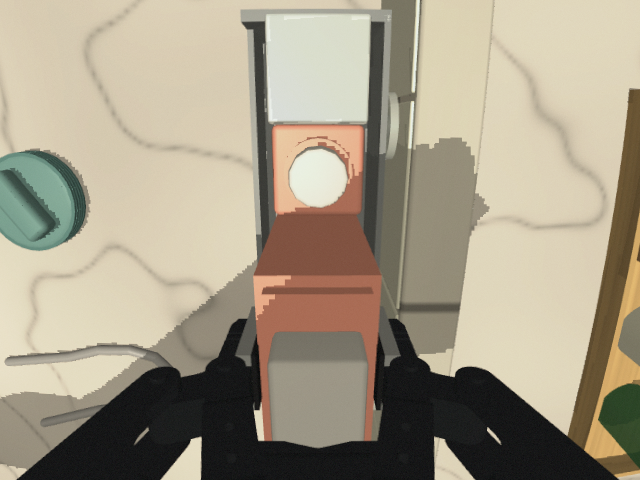

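Run:
```python
from h import *
np.set_printoptions(precision=4,suppress=True)
Y=.1272; f0=frc(5)
for z in (.134,.126,.119,.114,.112,.1105,.1095,.1085,.1075,.1065):
    movel(at(Y,z),speed=.04); f=frc(3)-f0; print(z,f,"row",f@YD,read_eef_pos(),round(read_time_s(),2))
    if f[2]>4 or np.linalg.norm(f[:2])>6: print("STOP");break
im=read_camera("side"); cv2.imwrite("pics/s9.png",cv2.resize(im[150:350,150:410,::-1],None,fx=3,fy=3,interpolation=cv2.INTER_CUBIC))
```

```text
0.134 [ 0.133  -0.1724 -0.3714] row -0.16296523977063745 [0.6028 0.1273 0.1337] 29.97
0.126 [ 0.4362  0.1232 -0.2741] row 0.15254400410195368 [0.6028 0.1273 0.1257] 30.37
0.119 [ 0.2595 -0.1146 -0.3592] row -0.09672440250882426 [0.6028 0.1273 0.1187] 30.74
0.114 [ 0.5391 -0.0105 -0.0118] row 0.02620533352752665 [0.6028 0.1273 0.1138] 31.07
0.112 [ 0.6629 -0.4284 -0.5169] row -0.3823317739516927 [0.603  0.1273 0.112 ] 31.37
0.1105 [ 0.576  -0.2368 -0.5791] row -0.19715610165472333 [0.603  0.1273 0.1105] 31.67
0.1095 [ 0.8691  0.1295 -0.421 ] row 0.1882973847075318 [0.603  0.1273 0.1095] 31.97
0.1085 [ 0.2334 -0.538   1.0498] row -0.5209063496764563 [0.6032 0.1273 0.1088] 32.27
0.1075 [-2.1517 -1.4408  8.2744] row -1.583685204121154 [0.6032 0.1273 0.1087] 32.57
STOP
```

View pics/s9.png

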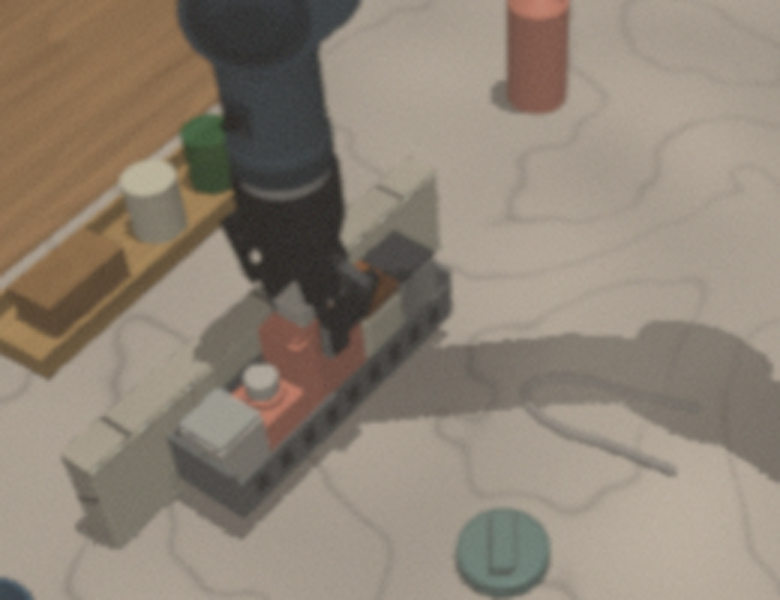

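Run:
```python
from h import *
np.set_printoptions(precision=4,suppress=True)
Y=.1272
movel(at(Y,.1087),speed=.03); print(frc(3))
move_gripper(.046,20); print(read_finger_gap(),frc(3),read_eef_pos())
e=read_eef_pos()
movel(e+[0,0,.03],speed=.06); print(frc(3))
movel(e+[0,0,.07],speed=.15)
movel(at(.165,.27),speed=.2); pause(.2); print(frc(3),read_time_s())
import pickle
p=camera_params("wrist"); im=read_camera("wrist"); pickle.dump(p,open("w10.pkl","wb"))
cv2.imwrite("pics/w10.png",im[:,:,::-1])
im=read_camera("side"); cv2.imwrite("pics/s10.png",cv2.resize(im[150:350,150:410,::-1],None,fx=3,fy=3,interpolation=cv2.INTER_CUBIC))
```

```text
[-0.8278 -0.379  -0.0198]
0.04618430483720908 [-0.0631 -0.3864 -0.3485] [0.6032 0.1273 0.1087]
[-0.2539  0.1783 -0.4938]
[ 0.149  -0.7034 -0.0391] 35.2167
```

View pics/w10.png

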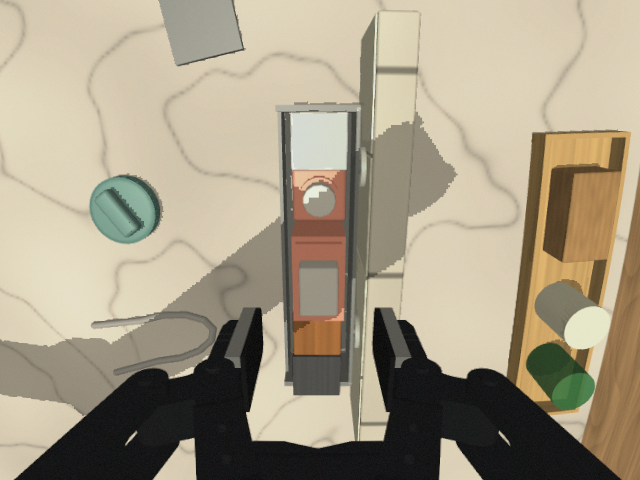

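View pics/s10.png

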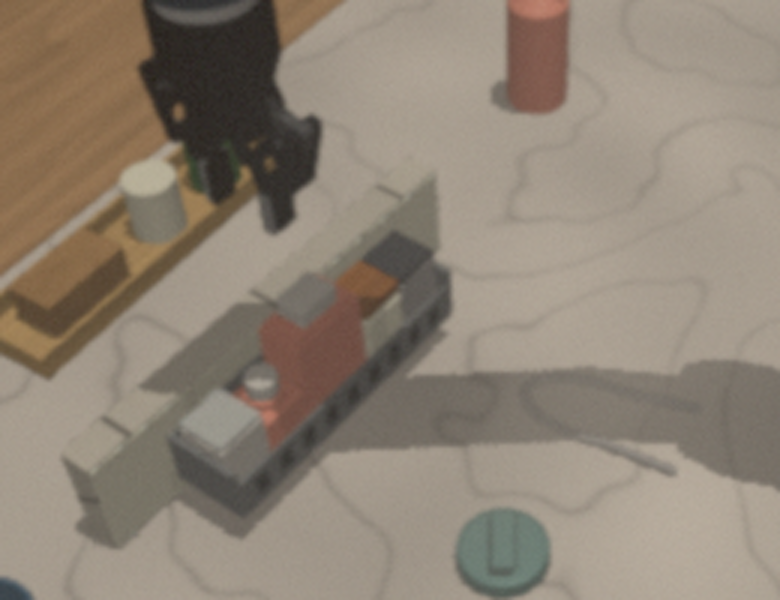

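The bottle stands upright between flask and jar, the order is carton, flask, bottle, jar, tin, and the robot is clear of everything. I'll hand it in.

```bash
python3 -c "
from bench import *
sign_off();print(read_time_s())"
```

```text
the job is handed in; nothing more can be done
the job is handed in; nothing more can be done
```

The conditioner bottle now stands upright on the basket floor in the middle of the row, with carton and flask on one side and jar and tin on the other. I handed the job in at about 35 s. No verdict comes back, so the outcome rests on my own checks.

**What I did**
- **Nudging:** I put the closed fingers into the gap, about 16 mm above the basket floor. I pushed carton and flask to their end wall first, then jar and tin to theirs. Sideways force reached about 6 N on each side. The fingers measured the resulting gap as about 73 mm.
- **Placing:** I gripped the bottle across its 40 mm thickness and lowered it in small steps. It met no resistance on the way in. It touched the basket floor at the expected height with about 8 N; I eased that off, let go and rose straight up.

**Last checks**
- The wrist and side pictures show all five upright in the basket, with the robot touching nothing. The counter things in view had not moved, but I didn't check the pump, cup and soap dish again at the end.
- The force at the wrist is back to noise level.

**What disagreed**
- **Right-hand pair:** its last push did not stall completely, so it may be up to about 1 mm short of its end wall.
- **Upward force:** I also read about 4 to 6 N upwards while pushing, which I put down to friction at the fingers.
- **Jar position:** the edge of the jar's top measured about 3 mm off from where the fingers felt its face. I used the felt position.

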